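# Free and raise the carry handle of a medicine tray

### The job

The medicine tray is to be carried to the ward, but its carry handle is folded down and the tall orange bottle left in the tray is in the handle's way. Take the bottle out and stand it upright on the green mat, then swing the handle up until it clicks fully home in its upright stop, and let go. Do not knock the bottle over, leave the short jar standing in the tray, and do not disturb the white carton and the blue cup beside it.

Things in the scene. Friction and masses are not known exactly. Their poses are not given: they have to be found in the camera images.
- tray: White tray fixed to the table: 180 (x) x 220 (y) x 45 mm high, walls 4 mm, inner floor 4 mm up, green dividers 42 mm high through its middle both ways. Origin: centre of its underside; x away from the robot (yaw within 0.33 rad), y left, z up. Bottle and jar stand in its two left (+y) compartments, one near, one far. Hinge lugs 80 mm high stand mid-way at the ends x = -93 and +93 mm.
- handle_hinge (a point): Point on the handle's hinge axis, midway between the two lugs, 70 mm above the tray's underside, at the tray's middle. Axes as the tray's; the hinge axis runs along the tray's x.
- handle (a joint): Carry handle's angle in rad: 0 = folded level to the tray's left (+y), growing as it swings up over the tray; pi/2 = upright. It stays where it is left (stiff hinge, 0.2 N m). A sprung ball catch resists from about 1.1 rad (up to some 5 N more at the grip), is passed at about 1.4 and then drives the handle against its stop at 1.6, where it is seated.
- grip (a point): Centre of the handle's round green grip: 18 mm thick, 56 mm long along the tray's x, 105 mm from the hinge axis. From its ends the 10 mm steel bail slants to 65 mm from the axis and goes straight to the lugs, 100 mm before and behind the middle. Axes turn with the handle: x along the grip, y outward from the hinge axis.
- lamp: Fixed lamp over the tray, about parallel to it: bar 50 (x) x 260 (y) mm, from 360 to 383 mm above the table. Origin on the table under the bar's centre, x away from the robot. An arm at that height goes back to a post at x = 190 mm. The bar hangs over the grip and the bottle, so a hand held straight down hits it: lean the hand back towards the robot by 30 to 40 degrees.
- mat: Green square mat, 120 x 120 x 4 mm, fixed on the table to the left or right of the tray. Origin: centre of its underside.
- mat_top (a point): Centre of the mat's upper face, 4 mm above the table. z up.
- bottle: The tall bottle itself; origin at the centre of its underside, z up.
- bottle_mid (a point): Centre of the tall orange bottle with a white cap, about 150 g: straight body 52 mm in diameter up to 148 mm from its foot, cap 36 mm in diameter, 175 mm tall in all. This point is on its axis 87.5 mm above its foot; z up along the axis. It stands on the tray's inner floor.
- jar_mid (a point): Centre (21 mm up) of the short white jar with a blue lid, 46 mm in diameter, 42 mm tall, standing in the tray; to be left there.
- carton_mid (a point): Centre (55 mm up) of a white and blue carton, 60 x 90 x 110 mm high, standing on the other side of the tray from the mat; leave alone.
- cup_mid (a point): Centre (35 mm up) of an open blue cup, 60 mm across, 70 mm tall, standing left of the tray; leave alone.
Not all that is in view belongs to the job. Of the things that look like the part that bears jar_mid, the smaller one is meant. There is more than one size of the bottle; the job needs the larger.

How it is judged (in metres and radians):
On the way, in this order (a step that is already met when the one before it is completed fails the run):
1. the bottle stands upright on the mat, released, with the handle not yet swung up (x of bottle_mid in the frame of mat_top between -0.04 and 0.04 m and y of bottle_mid in the frame of mat_top between -0.04 and 0.04 m and z of bottle_mid in the frame of mat_top between 0.08 and 0.094 m and angle between bottle_mid's own z axis and vertical below 0.12 rad and contact force between bottle and the fingers below 0.1 N and value of joint handle below 1.2 rad), for 0.2 s.
2. the handle is swung up into its upright stop (value of joint handle above 1.54 rad), for 0.2 s.
At the end, for the whole second after the job is handed in: The handle is seated in its upright stop (above 1.54 rad), the bottle stands upright on the mat (its axis within 40 mm of the mat's centre along each of the mat's sides, leaning less than 0.12 rad), and the jar stands in the tray (value of joint handle above 1.54 rad and x of bottle_mid in the frame of mat_top between -0.04 and 0.04 m and y of bottle_mid in the frame of mat_top between -0.04 and 0.04 m and z of bottle_mid in the frame of mat_top between 0.08 and 0.094 m and angle between bottle_mid's own z axis and vertical below 0.12 rad and x of jar_mid in the frame of tray between -0.09 and 0.09 m and y of jar_mid in the frame of tray between -0.11 and 0.11 m and angle between jar_mid's own z axis and vertical below 0.2 rad and z of jar_mid in the frame of tray below 0.04 m); the robot touches nothing.
It fails at once if the jar is shifted by more than 30 mm or tipped (distance of jar_mid from where it was at the start of the episode above 0.03 m or angle between jar_mid's own z axis and vertical above 0.4 rad).
It fails at once if the carton is shifted by more than 30 mm or tipped (distance of carton_mid from where it was at the start of the episode above 0.03 m or angle between carton_mid's own z axis and vertical above 0.4 rad).
It fails at once if the cup is shifted by more than 30 mm or tipped (distance of cup_mid from where it was at the start of the episode above 0.03 m or angle between cup_mid's own z axis and vertical above 0.4 rad).
It fails at once if the bottle is knocked over (angle between bottle_mid's own z axis and vertical above 0.7 rad).
It also fails if it takes over 64 s, if anything falls off the work surface, if the arm or the gripper's body presses on something with over 40 N, if the wrist force passes 120 N, or if a joint passes its speed limit or range.

### The arm

A 6-joint arm with a two-finger parallel gripper is mounted at the origin on the work surface. World frame = base frame: x ahead of the robot, y to its left, z up, the work surface at z = 0. Lengths are in m, angles in degrees, forces in N, time in s.
With the tool pointing down it reaches from about 0.35 to 1 m from the base axis. Payload 7.1 kg.
Tool frame: the origin (TCP) lies between the finger pads; the fingertips stand 22 mm ahead of it and the grasp point (between the pads) lies 3 mm ahead of it; z points along the fingers, y is the line along which they close (so a half turn about z gives the same grasp; the last joint's range is limited). The gripper opens to 85 mm and grips with 20 to 120 N. Pads are 22 mm wide; open, the fingers measure 114 mm over their backs; the gripper's body (76 mm by 85 mm) begins 54 mm behind the grasp point. The pads swing forward as they close: fully open they stand 13 mm farther back than shut.
Start: joints at [-76.49, 24.242, 93.386, -0, 62.372, -1.089], TCP at [0.158, -0.605, 0.228] pointing down, gripper open.
Joint ranges: [-172.04, 172.04], [-51.8, 120.97], [4.93, 147.93], [-75.15, 255.16], [6.16, 154.13], [-145.62, 145.62]. Speed limits (degrees/s): [136.94, 136.94, 172.46, 180, 180, 180].

### API

Orientations are given as a 3x3 rotation matrix whose columns are the frame's x, y, z axes.
In Python, from cell import ctrl, grab_frame, camera_model gives the robot as it stands.
- The arm moves only by the tool arm_command, never from a script. Its argument "increments" is a list of rows, each a list of 3 entries, a list of its own where there are three numbers: the opening, from -1 (shut) to 1 (fully open), so that 0 is half open, then the shift along the tool's x, y, z in m, then the turn about the tool's z in rad. In form: [[gripper, [x, y, z], roll], ...]. A call has exactly 8 rows; each row shifts and turns the commanded pose from where the row before left it, along the tool's axes as they then stand; what a row does not reach is not made up. A row lasts 1/8 s, in which the tool goes at most 62.5 mm and 10.7 degrees, less where a joint would pass 70% of its speed; a pose out of reach is approached as far as the arm can. A call is refused whole if a number of a shift passes 0.0625 or a number of a turn 0.188, either way. A call with a gripper value outside its range is refused whole. The fingers move at their own pace and stop on an object; "newtons" is the grip in N (left out, the last holds). Time passes only in rows, so rows that do not move let the fingers close, or fill a call up. It gives the time, the measured TCP pose, the force, the opening and the grip force at its end, in the units of the state.
- ctrl.get_obs(): the state, without advancing time (a new reading comes with each control period).
- grab_frame(name): name is "scene" or "side" or "wrist"; returns the picture (384x512x3 uint8, blue, green, red); there is no depth.
- camera_model(name): a dict with "fx", "fy", "cx", "cy" (pixels), "R" (3x3) and "t" (3): a world point X has camera coordinates R X + t. Camera axes: x right, y down, z forward; pixel columns grow to the right and rows downward; lengths in m; the calibration is good to about 2 mm. A picture is of the moment at which its call begins: read the wrist's pose just before it. camera_model takes no time and is no camera call; for the wrist camera it gives the pose at the moment of the call.
- ctrl.hand_in(): hands the job in; it is judged then, once.
The state is a dict: "clock": time; "joint_positions": joint angles; "dq": joint speeds; "effort": joint torques, N m; "position": TCP position; "orientation": TCP orientation; "wrist_force": force on the tool from outside, world axes, zero at the start; "wrist_torque": the same for the moment, N m; "finger_gap": finger opening in m; "grip_force": force on a finger pad.
Only numpy, scipy, OpenCV 4.12 (cv2) and the standard library are available. Lean on these libraries where they do the work, as an engineer would, in place of code of your own. Each camera call takes 0.05 s, during which the arm holds its last target. There are 200 camera calls.

## Working session

There is one attempt and no reset: what is moved stays moved. The work goes in short steps, Python scripts to look and compute and a tool call to move; the robot and the scene stay as the last step left them, time stands still between calls to the robot, and variables do not carry over. Pictures are saved under pics/ and viewed, at most 10 in all, crops included, and the job is handed in when it is done.

Besides the shell and the picture viewer there is one more tool, called after "Request:" by a JSON object that holds its "api" and its "payload", one argument or row to a line. arm_command: Moves the arm, as the interface text tells. Its arguments: {"type":"object","properties":{"increments":{"type":"array","items":{"type":"array"}},"newtons":{"type":"number"}},"required":["increments"]}

```bash
mkdir -p pics; python3 - <<'E'
from cell import ctrl, grab_frame, camera_model
import cv2,numpy as np
for n in ("scene","side"):
    im=grab_frame(n); cv2.imwrite(f"pics/{n}0.png",im)
    m=camera_model(n); R=np.array(m["R"]);print(n,m["fx"],m["cx"],m["cy"],(-R.T@np.array(m["t"])).round(3),R.round(3).tolist())
a=cv2.imread("pics/scene0.png");b=cv2.imread("pics/side0.png")
o=ctrl.get_obs();print(o)
E
```

```text
scene 363.23486883353445 254.35074684899803 192.5882132599646 [1.032 0.484 0.606] [[-0.712, 0.702, -0.022], [0.454, 0.435, -0.778], [-0.536, -0.564, -0.628]]
side 452.9244413793567 251.2644012786086 187.07303127448466 [ 0.338 -0.648  0.84 ] [[0.924, -0.381, -0.018], [-0.287, -0.663, -0.691], [0.251, 0.644, -0.723]]
{'clock': 0.1, 'joint_positions': array([-7.64895854e+01,  2.42800018e+01,  9.34275115e+01,  7.43431815e-04,
        6.23718131e+01, -1.08946528e+00]), 'dq': array([ 0.0090998 , -0.0869654 , -0.06620179,  0.08241352, -0.02390848,
       -0.00851053]), 'effort': array([ 2.04805168e-03, -5.58424473e+01, -2.82443923e+01,  5.62804033e-06,
        3.02435634e-03,  1.70378672e-05]), 'position': array([ 0.15744479, -0.6043281 ,  0.22772084]), 'orientation': array([[ 9.67711223e-01,  2.52061283e-01, -3.12273615e-04],
       [ 2.52061474e-01, -9.67710284e-01,  1.34887938e-03],
       [ 3.78098777e-05, -1.38403786e-03, -9.99999042e-01]]), 'wrist_force': array([-0.11112204, -0.84875166, -0.11421771]), 'wrist_torque': array([0.03430464, 0.02857527, 0.05339143]), 'grip_force': 0.0, 'finger_gap': 0.08591132196041656}
```

View pics/scene0.png

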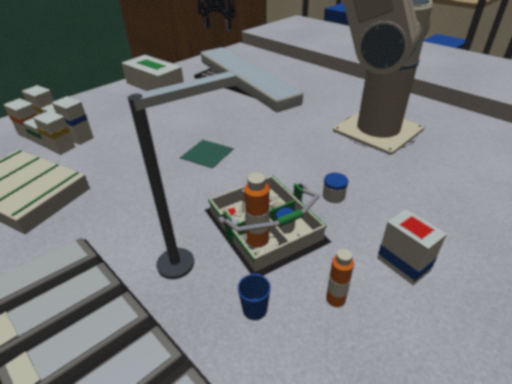

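View pics/side0.png

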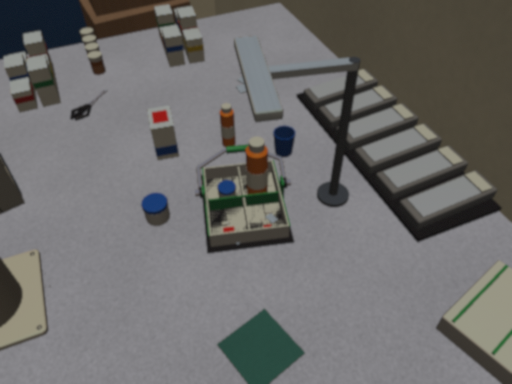

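The scene view shows these candidates for the bottle: tall orange in the tray (257,210) and a small orange one on the table (340,280). In the side view they are at (257,167) and (228,125). For the jar there is one in the tray at (285,215) and a larger one on the table at (335,187). I choose the tall bottle in the tray and the jar in the tray. The mat is at (207,153) scene and (261,348) side.

```bash
cat > h.py <<'E'
import cv2,numpy as np
from cell import ctrl, grab_frame, camera_model
def ray(n,p,m=None):
    m=m or camera_model(n); R=np.array(m["R"]);t=np.array(m["t"])
    d=R.T@np.array([(p[0]-m["cx"])/m["fx"],(p[1]-m["cy"])/m["fy"],1]); return -R.T@t,d/np.linalg.norm(d)
def plane(n,p,z,m=None):
    c,d=ray(n,p,m); return c+d*(z-c[2])/d[2]
def tri(rs):
    A=sum(np.eye(3)-np.outer(d,d) for c,d in rs);b=sum((np.eye(3)-np.outer(d,d))@c for c,d in rs)
    x=np.linalg.solve(A,b);return x,max(np.linalg.norm(np.cross(x-c,d)) for c,d in rs)
def proj(n,X):
    m=camera_model(n);c=np.array(m["R"])@X+np.array(m["t"]);return np.array([m["fx"]*c[0]/c[2]+m["cx"],m["fy"]*c[1]/c[2]+m["cy"]])
def blobs(im,lo,hi,amin=30):
    k=cv2.inRange(cv2.cvtColor(im,cv2.COLOR_BGR2HSV),lo,hi);n,l,s,c=cv2.connectedComponentsWithStats(k)
    return [(s[i].tolist(),c[i].round(1).tolist()) for i in range(1,n) if s[i][4]>amin],l
E
python3 - <<'E'
from h import *
S=cv2.imread("pics/scene0.png");D=cv2.imread("pics/side0.png")
for n,im in(("scene",S),("side",D)):
    for nm,lo,hi in(("green",(55,90,30),(95,255,255)),("orange",(3,150,80),(16,255,255)),("blue",(105,140,40),(125,255,255))):
        print(n,nm,[b for b in blobs(im,lo,hi)[0]])
a=cv2.resize(S[155:275,195:345],(800,600)[:2] if 0 else (500,400),interpolation=cv2.INTER_CUBIC)
b=cv2.resize(D[130:250,190:300],(300,327) if 0 else (300,327),interpolation=cv2.INTER_CUBIC)
c=np.zeros((400,800,3),np.uint8);c[:400,:500]=a;c[:327,500:]=b;cv2.imwrite("pics/crop.png",c)
E
```

```text
scene green [([0, 0, 130, 116, 9923], [59.1, 44.9]), ([140, 60, 22, 9, 93], [150.8, 63.8]), ([183, 141, 48, 26, 681], [206.7, 153.4]), ([295, 185, 7, 14, 76], [297.9, 190.6]), ([271, 200, 32, 25, 316], [287.0, 213.4]), ([226, 225, 15, 18, 92], [229.8, 234.1])]
scene orange [([244, 184, 25, 31, 437], [256.5, 199.2]), ([250, 233, 15, 13, 141], [256.4, 239.4]), ([333, 257, 20, 27, 290], [342.1, 270.9]), ([330, 297, 14, 9, 85], [336.9, 301.1])]
scene blue [([325, 3, 22, 20, 309], [336.0, 13.1]), ([425, 35, 40, 12, 301], [446.3, 40.5]), ([67, 116, 18, 9, 53], [76.6, 120.5]), ([325, 173, 22, 16, 275], [335.6, 180.7]), ([276, 208, 17, 9, 96], [283.0, 211.3]), ([380, 247, 52, 32, 360], [401.6, 263.9]), ([239, 273, 30, 46, 1038], [253.9, 294.6])]
side green [([34, 80, 19, 7, 64], [43.4, 83.5]), ([227, 146, 19, 6, 89], [235.2, 148.3]), ([280, 177, 5, 12, 35], [281.9, 182.5]), ([246, 192, 32, 12, 271], [261.8, 197.7]), ([210, 196, 32, 14, 315], [225.2, 202.3]), ([454, 266, 53, 55, 119], [479.5, 293.4]), ([220, 311, 82, 73, 3393], [260.2, 349.5]), ([493, 331, 19, 22, 55], [502.3, 341.7])]
side orange [([221, 111, 12, 7, 65], [226.5, 114.3]), ([245, 147, 22, 13, 161], [256.0, 153.7])]
side blue [([0, 0, 82, 47, 1621], [42.8, 14.8]), ([275, 127, 19, 28, 362], [283.9, 139.1]), ([157, 146, 19, 9, 99], [166.3, 150.0]), ([219, 181, 15, 13, 166], [226.1, 187.1]), ([142, 194, 24, 19, 370], [154.1, 203.1])]
```

View pics/crop.png

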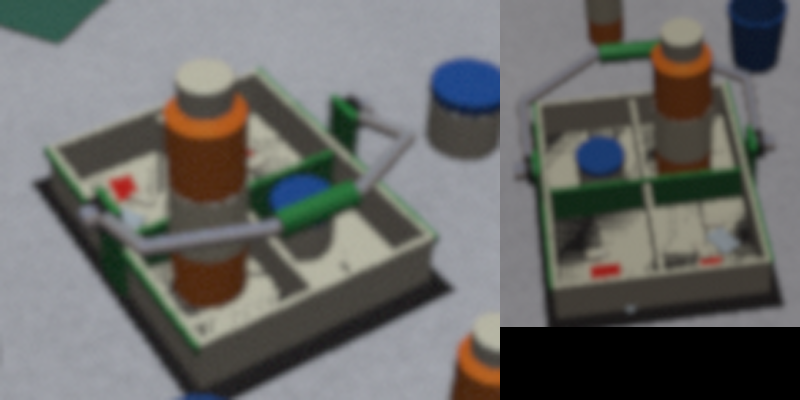

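The crop confirms the choice. The tall bottle stands in the far left compartment inside the handle's loop, and the jar (blue lid) is in the near left one. The grip is green at scene (291,216) and side (236,148).

```bash
python3 - <<'E'
from h import *
np.set_printoptions(precision=3,suppress=True)
sc=[(209.4,200),(272.4,175.4),(326.1,226.1),(254.1,259.1)]
sd=[(209.4,236.3),(202.8,168.5),(271.8,161.2),(289.7,225.3)]
for n,l in(("scene",sc),("side",sd)):
    P=np.array([plane(n,p,.045) for p in l]);print(n,"rim",P[:,:2].tolist(),P.mean(0),[np.linalg.norm(P[i]-P[i-1]) for i in range(4)])
    for i in range(4):
        d=P[i]-P[i-1];print("  edge",np.degrees(np.arctan2(d[1],d[0])))
print("mat",plane("scene",(206.7,153.4),.004),plane("side",(260.2,349.5),.004))
print("cap top",tri([ray("scene",(256.5,177.5)),ray("side",(257.3,141.5))]))
print("bottle axis", plane("scene",(256.4,243),.012),plane("side",(257,141.5),.179))
print("jar lid",tri([ray("scene",(285,210.5)),ray("side",(226.1,186))]))
D=cv2.imread("pics/side0.png");S=cv2.imread("pics/scene0.png")
for n,l in(("side",[(235,40),(249,37),(281,106),(266,114)]),("scene",[(200,53),(214,48),(300,96),(272,102)])):
    print(n,"bar",np.array([plane(n,p,.383) for p in l])[:,:2].tolist(), plane(n,np.mean(l,0),.383))
# grip end triangulation
print("grip",tri([ray("scene",(291,216.5)),ray("side",(236,148.5))]),
  "near end",tri([ray("scene",(302,210.5)),ray("side",(227,149))]))
print("lug heads",plane("scene",(297.5,186),.08),plane("scene",(226,217),.08),plane("side",(203,185),.07))
print("carton",plane("scene",(416,229),.11),plane("side",(160,116),.11),"cup",plane("scene",(255,281),.07),plane("side",(284,133),.07))
E
```

```text
scene rim [[0.6486454452177932, -0.07729154026274954], [0.47121895768382527, -0.036158724172385304], [0.5269361352894577, 0.17731166067257864], [0.7029578281840478, 0.13116842529682277]] [0.587 0.049 0.045] [np.float64(0.21541910821598714), np.float64(0.18213200443130528), np.float64(0.22062186901165215), np.float64(0.18196932307512664)]
  edge -104.60325055000379
  edge 166.9476817988703
  edge 75.37177545435979
  edge -14.689282181528375
side rim [[0.4724565755783916, -0.0411719199306374], [0.526480394167202, 0.17017869384776185], [0.697946179950063, 0.12512508910638043], [0.6484772822383874, -0.08294129526213523]] [0.586 0.043 0.045] [np.float64(0.18090873358870166), np.float64(0.2181459486660772), np.float64(0.17728604850446242), np.float64(0.2138662950186287)]
  edge 166.6507336097228
  edge 75.66151218741685
  edge -14.722006687176957
  edge -103.37406737625489
mat [ 0.486 -0.297  0.004] [ 0.481 -0.304  0.004]
cap top (array([0.633, 0.069, 0.178]), np.float64(0.0018089635407678784))
bottle axis [0.647 0.081 0.012] [0.633 0.067 0.179]
jar lid (array([0.557, 0.083, 0.052]), np.float64(0.0005880300145953359))
side bar [[0.6240911441892565, 0.15485376068913181], [0.6546628760518367, 0.1545423144070085], [0.6148924238388735, -0.0854821723492879], [0.5829561305401962, -0.09547683395964612]] [0.617 0.02  0.383]
scene bar [[0.6198273932884958, -0.08711722408567157], [0.5832913288594739, -0.09004396951372085], [0.6406511124179923, 0.1734552374752132], [0.6825269063650448, 0.15738225682215506]] [0.636 0.057 0.383]
grip (array([0.609, 0.143, 0.106]), np.float64(0.0004234475428730284)) near end (array([0.585, 0.149, 0.109]), np.float64(0.0029474310014431975))
lug heads [0.496 0.068 0.08 ] [0.684 0.027 0.08 ] [0.503 0.091 0.07 ]
carton [0.473 0.34  0.11 ] [0.47  0.339 0.11 ] cup [0.752 0.185 0.07 ] [0.761 0.188 0.07 ]
```

Request:
{"api": "arm_command", "payload": {
  "increments": [
    [1,[0,0,-0.06],0],
    [1,[0,0,-0.06],0],
    [1,[0,0,-0.06],0],
    [1,[0,0,-0.06],0],
    [1,[0,0,-0.06],0],
    [1,[0,0,-0.06],0],
    [1,[0,0,-0.06],0],
    [1,[0,0,-0.06],0]
  ]
}}

```text
clock: 1.1
position: [0.1575, -0.6043, 0.7101]
orientation: [[0.968, 0.252, -0.0], [0.252, -0.968, 0.0], [0.0, -0.0, -1.0]]
wrist_force: [0.5, -0.2, 0.6]
finger_gap: 0.0853
grip_force: 0.0
```

Request:
{"api": "arm_command", "payload": {
  "increments": [
    [1,[0,0,-0.06],0],
    [1,[0,0,-0.06],0],
    [1,[0,0,-0.06],0],
    [1,[0,0,-0.06],0],
    [1,[0,0,-0.06],0],
    [1,[0,0,-0.06],0],
    [1,[0,0,-0.06],0],
    [1,[0,0,-0.06],0]
  ]
}}

```text
clock: 2.1
position: [0.1213, -0.4653, 0.9575]
orientation: [[0.968, 0.25, 0.029], [0.252, -0.961, -0.113], [-0.0, 0.117, -0.993]]
wrist_force: [0.6, -0.4, -0.1]
finger_gap: 0.085
grip_force: 0.0
```

```bash
python3 - <<'E'
from h import *
o=ctrl.get_obs();print(o["joint_positions"].round(2),o["position"].round(4))
E
```

```text
[-76.92  18.65   4.93   0.35 149.69  -1.22] [ 0.1213 -0.4653  0.9575]
```

Pushing against the reach limit leans the tool (6.7° forward) – usable. I continue.

Request:
{"api": "arm_command", "payload": {
  "increments": [
    [1,[0,0,-0.06],0],
    [1,[0,0,-0.06],0],
    [1,[0,0,-0.06],0],
    [1,[0,0,-0.06],0],
    [1,[0,0,0],0],
    [1,[0,0,0],0],
    [1,[0,0,0],0],
    [1,[0,0,0.03],0]
  ]
}}

```text
clock: 3.1
position: [0.0982, -0.3772, 0.9804]
orientation: [[0.968, 0.247, 0.049], [0.252, -0.949, -0.188], [-0.0, 0.195, -0.981]]
wrist_force: [0.1, -0.2, 1.2]
finger_gap: 0.0854
grip_force: 0.0
```

```bash
python3 - <<'E'
from h import *
o=ctrl.get_obs();print(o["joint_positions"].round(2),o["position"].round(4))
E
```

```text
[-77.47   5.45  19.79   0.66 143.54  -1.5 ] [ 0.0982 -0.3772  0.9804]
```

Request:
{"api": "arm_command", "payload": {
  "increments": [
    [1,[0,0.06,0],0],
    [1,[0,0.06,0],0],
    [1,[0,0.06,0],0],
    [1,[0,0.06,0],0],
    [1,[0,0.06,0],0],
    [1,[0,0.06,0],0],
    [1,[0,0.06,0],0],
    [1,[0,0.06,0],0]
  ]
}}

```text
clock: 4.1
position: [0.1825, -0.7008, 0.8656]
orientation: [[0.968, 0.238, 0.083], [0.252, -0.913, -0.32], [0.0, 0.33, -0.944]]
wrist_force: [1.2, -0.5, -0.5]
finger_gap: 0.0855
grip_force: 0.0
```

```bash
python3 - <<'E'
from h import *
o=ctrl.get_obs();print(o["joint_positions"].round(2),o["position"].round(4))
E
```

```text
[-76.5   30.02   5.02   0.45 125.67  -0.77] [ 0.1825 -0.7008  0.8656]
```

Request:
{"api": "arm_command", "payload": {
  "increments": [
    [1,[0,0.06,0],0],
    [1,[0,0.06,0],0],
    [1,[0,0.06,0],0],
    [1,[0,0.06,0],0],
    [1,[0,0.06,0],0],
    [1,[0,0.06,0],0],
    [1,[0,0,-0.03],0],
    [1,[0,0,-0.03],0]
  ]
}}

```text
clock: 5.1
position: [0.2102, -0.807, 0.851]
orientation: [[0.968, 0.216, 0.131], [0.252, -0.827, -0.502], [0.0, 0.519, -0.855]]
wrist_force: [-0.2, -0.6, 2.7]
finger_gap: 0.0854
grip_force: 0.0
```

```bash
python3 - <<'E'
from h import *
o=ctrl.get_obs();print(o["joint_positions"].round(2),o["position"].round(4))
E
```

```text
[-76.41  33.74   4.93   0.56 110.09  -0.67] [ 0.2102 -0.807   0.851 ]
```

Request:
{"api": "arm_command", "payload": {
  "increments": [
    [1,[0.028,-0.044,-0.022],0],
    [1,[0.028,-0.044,-0.022],0],
    [1,[0.028,-0.044,-0.022],0],
    [1,[0.028,-0.044,-0.022],0],
    [1,[0.028,-0.044,-0.022],0],
    [1,[0.028,-0.044,-0.022],0],
    [1,[0.028,-0.044,-0.022],0],
    [1,[0.028,-0.044,-0.022],0]
  ]
}}

```text
clock: 6.1
position: [0.3244, -0.3793, 0.8237]
orientation: [[0.968, 0.212, 0.135], [0.251, -0.826, -0.505], [0.004, 0.523, -0.852]]
wrist_force: [1.8, 0.4, -0.0]
finger_gap: 0.0856
grip_force: 0.0
```

Request:
{"api": "arm_command", "payload": {
  "increments": [
    [1,[0.028,-0.044,-0.022],0],
    [1,[0.028,-0.044,-0.022],0],
    [1,[0.028,-0.044,-0.022],0],
    [1,[0.028,-0.044,-0.022],0],
    [1,[0.028,-0.044,-0.022],0],
    [1,[0.028,-0.044,-0.022],0],
    [1,[0.028,-0.044,-0.022],0],
    [1,[0.028,-0.044,-0.022],0]
  ]
}}

```text
clock: 7.1
position: [0.4424, 0.0544, 0.791]
orientation: [[0.968, 0.212, 0.136], [0.252, -0.829, -0.5], [0.006, 0.518, -0.855]]
wrist_force: [0.9, -1.3, -0.9]
finger_gap: 0.086
grip_force: 0.0
```

```bash
python3 - <<'E'
from h import *
o=ctrl.get_obs();print(o["joint_positions"].round(2),o["position"].round(4))
E
```

```text
[ 25.71  -0.78  60.75 -36.31 120.66  82.41] [0.4424 0.0544 0.791 ]
```

Request:
{"api": "arm_command", "payload": {
  "increments": [
    [1,[0.025,-0.039,-0.023],0],
    [1,[0.025,-0.039,-0.023],0],
    [1,[0.025,-0.039,-0.023],0],
    [1,[0.025,-0.039,-0.023],0],
    [1,[0.025,-0.039,-0.023],0],
    [1,[0.025,-0.039,-0.023],0],
    [1,[0.025,-0.039,-0.023],0],
    [1,[0.053,-0.024,-0.014],0]
  ]
}}

```text
clock: 8.1
position: [0.5589, 0.4223, 0.7612]
orientation: [[0.965, 0.217, 0.149], [0.262, -0.826, -0.498], [0.015, 0.52, -0.854]]
wrist_force: [0.2, -1.6, 2.4]
finger_gap: 0.0856
grip_force: 0.0
```

Request:
{"api": "arm_command", "payload": {
  "increments": [
    [1,[0.053,-0.024,-0.014],0],
    [1,[0.053,-0.024,-0.014],0],
    [1,[0.053,-0.024,-0.014],0],
    [1,[0.053,-0.024,-0.014],0],
    [1,[0.053,-0.024,-0.014],0],
    [1,[0.053,-0.024,-0.014],0],
    [1,[0.053,-0.024,-0.014],0],
    [1,[0.053,-0.024,-0.014],0]
  ]
}}

```text
clock: 9.1
position: [0.7035, 0.5461, 0.5933]
orientation: [[0.911, 0.221, 0.348], [0.359, -0.84, -0.407], [0.202, 0.496, -0.844]]
wrist_force: [-0.3, 0.6, -0.1]
finger_gap: 0.0854
grip_force: 0.0
```

```bash
python3 - <<'E'
from h import *
o=ctrl.get_obs();print(o["joint_positions"].round(2),o["position"].round(4))
z=o["orientation"][:,2];print(np.degrees([np.arccos(-z[2]),np.arctan2(z[1],z[0])]))
E
```

```text
[ 47.5   52.56   4.93 -38.14 120.58  98.69] [0.7035 0.5461 0.5933]
[ 32.39471527 -49.48836803]
```

Request:
{"api": "arm_command", "payload": {
  "increments": [
    [1,[0.05,-0.026,-0.02],0],
    [1,[0.05,-0.026,-0.02],0],
    [1,[0.05,-0.026,-0.02],0],
    [1,[0.05,-0.026,-0.02],0],
    [1,[0.05,-0.026,-0.02],0],
    [1,[0.05,-0.026,-0.02],0],
    [1,[0.05,-0.026,-0.02],0],
    [1,[0.05,-0.026,-0.02],0]
  ]
}}

```text
clock: 10.1
position: [0.7194, 0.6764, 0.5581]
orientation: [[0.783, 0.255, 0.567], [0.451, -0.861, -0.236], [0.428, 0.44, -0.789]]
wrist_force: [0.7, -0.5, -0.3]
finger_gap: 0.0855
grip_force: 0.0
```

```bash
python3 - <<'E'
from h import *
o=ctrl.get_obs();print(o["joint_positions"].round(2),o["position"].round(4))
z=o["orientation"][:,2];print(np.degrees([np.arccos(-z[2]),np.arctan2(z[1],z[0])]))
E
```

```text
[ 53.08  55.79   4.98 -37.94 104.64 105.09] [0.7194 0.6764 0.5581]
[ 37.87394321 -22.5954005 ]
```

Request:
{"api": "arm_command", "payload": {
  "increments": [
    [1,[0,0,-0.02],0.16],
    [1,[0,0,-0.02],0.16],
    [1,[0,0,0],0.16],
    [1,[0,0,0],0.16],
    [1,[0,0,0],0.16],
    [1,[-0.03,0.045,0],0],
    [1,[-0.03,0.045,0],0],
    [1,[-0.03,0.045,0],0]
  ]
}}

```text
clock: 11.1
position: [0.6511, 0.589, 0.6199]
orientation: [[0.804, -0.286, 0.521], [-0.161, -0.949, -0.272], [0.572, 0.135, -0.809]]
wrist_force: [0.8, 0.2, 0.3]
finger_gap: 0.0852
grip_force: 0.0
```

```bash
cat >> h.py <<'E'
def to(*Ps):
    """shifts in tool axes from TCP through successive world points"""
    o=ctrl.get_obs();R=o["orientation"];p=o["position"]
    z=R[:,2];print("j",o["joint_positions"].round(1),"p",p.round(4),"lean",np.degrees([np.arccos(-z[2]),np.arctan2(z[1],z[0])]).round(1),"y",R[:,1].round(3))
    for P in Ps:
        d=R.T@(np.array(P)-p);print(np.round(P,4),"shift",d.round(4),"rows",np.ceil(np.linalg.norm(d)/.0625));p=np.array(P)
E
python3 - <<'E'
from h import *
z=ctrl.get_obs()["orientation"][:,2]
G=np.array([.635,.069,.141])-.003*z
to([.45,.25,.40],G-.14*z,G)
S=cv2.imread("pics/scene0.png");D=cv2.imread("pics/side0.png")
cv2.imwrite("pics/bar.png",np.hstack([cv2.resize(S[20:130,120:320],(400,220)),cv2.resize(D[20:130,220:370],(300,220))]))
E
```

```text
j [ 52.9  39.2  27.9 -36.5 103.  145.6] p [0.6511 0.589  0.6199] lean [ 36.  -27.6] y [-0.286 -0.949  0.135]
[0.45 0.25 0.4 ] shift [-0.2329  0.3495  0.1655] rows 8.0
[0.5605 0.108  0.2567] shift [0.0297 0.0838 0.2122] rows 4.0
[0.6334 0.0698 0.1434] shift [ 0.   -0.    0.14] rows 3.0
```

View pics/bar.png

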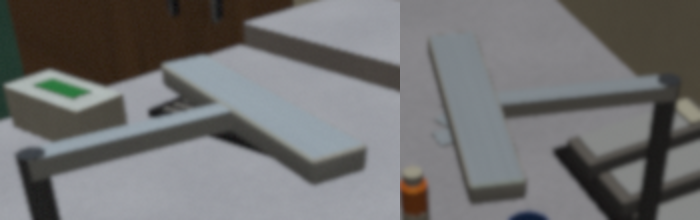

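Bar top corners: scene (201,54),(225,47),(302,93),(277,102); side (235,38),(255,36),(282,110),(255,114).

Request:
{"api": "arm_command", "payload": {
  "increments": [
    [1,[-0.029,0.044,0.021],0],
    [1,[-0.029,0.044,0.021],0],
    [1,[-0.029,0.044,0.021],0],
    [1,[-0.029,0.044,0.021],0],
    [1,[-0.029,0.044,0.021],0],
    [1,[-0.029,0.044,0.021],0],
    [1,[-0.029,0.044,0.021],0],
    [1,[-0.029,0.044,0.021],0]
  ]
}}

```text
clock: 12.1
position: [0.5064, 0.218, 0.4659]
orientation: [[0.854, -0.196, 0.483], [-0.072, -0.962, -0.262], [0.516, 0.189, -0.836]]
wrist_force: [0.8, -0.7, 0.1]
finger_gap: 0.0856
grip_force: 0.0
```

```bash
python3 - <<'E'
from h import *
for n,l in(("side",[(235,38.5),(255,36),(282,110),(255,114)]),("scene",[(201.5,54),(225,47.5),(302.5,93.5),(277.5,102.5)])):
    P=np.array([plane(n,p,.383) for p in l]);print(P[:,:2].round(3).tolist(),P.mean(0).round(3))
o=ctrl.get_obs();R=o["orientation"]
print("roll needed",np.arctan2(R[2,1],R[2,0]))
z=R[:,2];G=np.array([.635,.069,.141])-.003*z
to(G-.14*z,G)
E
```

```text
[[0.626, 0.161], [0.667, 0.153], [0.612, -0.096], [0.566, -0.088]] [0.618 0.032 0.383]
[[0.621, -0.08], [0.567, -0.076], [0.632, 0.171], [0.678, 0.164]] [0.625 0.045 0.383]
roll needed 0.3515742320908459
j [ 3.820e+01  1.000e-01  9.930e+01 -3.260e+01  6.950e+01  1.452e+02] p [0.5064 0.218  0.4659] lean [ 33.3 -28.5] y [-0.196 -0.962  0.189]
[0.566  0.1065 0.2605] shift [-0.047   0.0568  0.2296] rows 4.0
[0.6336 0.0698 0.1435] shift [-0.   -0.    0.14] rows 3.0
```

j6 is at its limit this way round, so I take the equivalent grasp with a half turn the other way.

Request:
{"api": "arm_command", "payload": {
  "increments": [
    [1,[-0.005,0,0],-0.186],
    [1,[0,0,0],-0.186],
    [1,[0,0,0],-0.186],
    [1,[0,0,0],-0.186],
    [1,[0,0,0],-0.186],
    [1,[0,0,0],-0.186],
    [1,[0,0,0],-0.186],
    [1,[0,0,0],-0.186]
  ]
}}

```text
clock: 13.1
position: [0.503, 0.2199, 0.4639]
orientation: [[0.261, 0.836, 0.482], [0.954, -0.146, -0.263], [-0.149, 0.528, -0.836]]
wrist_force: [-0.5, -0.1, 0.1]
finger_gap: 0.0852
grip_force: 0.0
```

Request:
{"api": "arm_command", "payload": {
  "increments": [
    [1,[0,0,0],-0.186],
    [1,[0,0,0],-0.186],
    [1,[0,0,0],-0.186],
    [1,[0,0,0],-0.186],
    [1,[0,0,0],-0.186],
    [1,[0,0,0],-0.186],
    [1,[0,0,0],-0.186],
    [1,[0,0,0],0]
  ]
}}

```text
clock: 14.1
position: [0.5029, 0.2198, 0.4638]
orientation: [[-0.734, 0.479, 0.482], [0.401, 0.878, -0.263], [-0.549, 0.0, -0.836]]
wrist_force: [0.7, 1.0, 0.3]
finger_gap: 0.0855
grip_force: 0.0
```

```bash
python3 - <<'E'
from h import *
o=ctrl.get_obs();R=o["orientation"]
z=R[:,2];G=np.array([.635,.069,.141])-.003*z
to(G-.14*z,G)
E
```

```text
j [ 38.6   0.1  99.6 -32.7  69.5 -14. ] p [0.5029 0.2198 0.4638] lean [ 33.3 -28.6] y [0.479 0.878 0.   ]
[0.5661 0.1066 0.2605] shift [ 0.0199 -0.0691  0.2301] rows 4.0
[0.6336 0.0698 0.1435] shift [ 0.   -0.    0.14] rows 3.0
```

Request:
{"api": "arm_command", "payload": {
  "increments": [
    [1,[0.004,-0.014,0.046],0],
    [1,[0.004,-0.014,0.046],0],
    [1,[0.004,-0.014,0.046],0],
    [1,[0.004,-0.014,0.046],0],
    [1,[0.004,-0.013,0.046],0],
    [1,[0,0,0.02],0],
    [1,[0,0,0.02],0],
    [1,[0,0,0],0]
  ]
}}

```text
clock: 15.1
position: [0.5856, 0.0958, 0.2263]
orientation: [[-0.735, 0.479, 0.48], [0.4, 0.878, -0.264], [-0.548, -0.002, -0.836]]
wrist_force: [0.5, -0.2, -1.1]
finger_gap: 0.0854
grip_force: 0.0
```

```bash
python3 - <<'E'
from h import *
o=ctrl.get_obs();R=o["orientation"]
z=R[:,2];G=np.array([.635,.069,.141])-.003*z
to(G)
w=grab_frame("wrist");m=camera_model("wrist");s=grab_frame("scene")
print([proj("wrist",np.array(P)).round(1).tolist() for P in([.634,.069,.179],[.636,.071,.13],[.609,.143,.106])])
cv2.imwrite("pics/w1.png",np.hstack([w[::1],s[60:444,150:450] if 0 else s[:,150:400]]))
E
```

```text
j [ 20.4  15.9 114.5 -45.8  35.4  -6.2] p [0.5856 0.0958 0.2263] lean [ 33.3 -28.8] y [ 0.479  0.878 -0.002]
[0.6336 0.0698 0.1435] shift [-0.0002  0.0004  0.0991] rows 2.0
[[246.7, 228.7], [250.1, 177.9], [319.7, 100.9]]
```

View pics/w1.png

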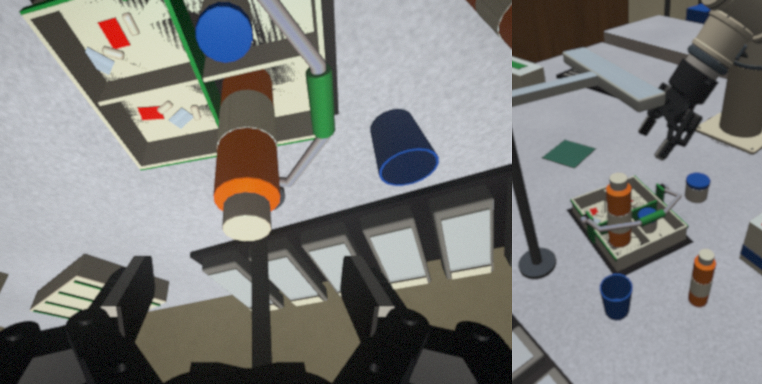

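The wrist view shows the cap at (246,229) and the grip at (320,103), both where predicted; the bottle lies centred between the fingers. I advance and grip.

Request:
{"api": "arm_command", "payload": {
  "increments": [
    [1,[0,0,0.033],0],
    [1,[0,0,0.033],0],
    [1,[0,0,0.033],0],
    [1,[0,0,0],0],
    [-1,[0,0,0],0],
    [-1,[0,0,0],0],
    [-1,[0,0,0],0],
    [-1,[0,0,0],0]
  ],
  "newtons": 40
}}

```text
clock: 16.2
position: [0.6332, 0.0697, 0.1459]
orientation: [[-0.733, 0.478, 0.483], [0.399, 0.878, -0.264], [-0.551, -0.001, -0.835]]
wrist_force: [-2.6, -1.1, 4.4]
finger_gap: 0.0474
grip_force: 38.6
```

```bash
python3 - <<'E'
from h import *
p=ctrl.get_obs()["position"]
to(p+[0,0,.07],p+[-.02,-.10,.07])
E
```

```text
j [ 15.8  26.4 112.8 -57.1  27.3   3.2] p [0.6332 0.0697 0.1459] lean [ 33.4 -28.7] y [ 0.478  0.878 -0.001]
[0.6332 0.0697 0.2159] shift [-0.0385 -0.0001 -0.0584] rows 2.0
[ 0.6132 -0.0303  0.2159] shift [-0.0252 -0.0974  0.0168] rows 2.0
```

Request:
{"api": "arm_command", "payload": {
  "increments": [
    [-1,[-0.006,0,-0.009],0],
    [-1,[-0.008,0,-0.0122],0],
    [-1,[-0.008,0,-0.0122],0],
    [-1,[-0.008,0,-0.0122],0],
    [-1,[-0.0085,0,-0.0128],0],
    [-1,[0,0,0],0],
    [-1,[0,0,0],0],
    [-1,[0,0,0],0]
  ]
}}

```text
clock: 17.2
position: [0.6322, 0.0693, 0.213]
orientation: [[-0.736, 0.479, 0.48], [0.399, 0.878, -0.265], [-0.548, -0.003, -0.837]]
wrist_force: [0.3, -0.5, -2.1]
finger_gap: 0.0472
grip_force: 39.4
```

```bash
python3 - <<'E'
from h import *
s=grab_frame("scene");d=grab_frame("side");cv2.imwrite("pics/l1.png",np.hstack([s[:,130:400],d[:,130:400]]))
o=ctrl.get_obs();R=o["orientation"];M=np.array([.484,-.300,0])
off=np.array([.635,.069,.141])-o["position"]; print(o["wrist_force"],o["finger_gap"],o["grip_force"])
P=M+[0,0,o["position"][2]]+[-.002,0,0]
to(P,P-[0,0,.066])
print([proj(n,o["position"]+.003*R[:,2]).round(0).tolist() for n in("scene","side")])
E
```

```text
[-1.21037386 -0.2378717  -1.43070042] 0.04735670676196353 39.41009143374686
j [ 15.8  19.9 110.8 -45.3  32.8 -10.5] p [0.6324 0.0693 0.213 ] lean [ 33.2 -28.9] y [ 0.479  0.878 -0.003]
[ 0.482 -0.3    0.213] shift [-0.0366 -0.3963  0.0256] rows 7.0
[ 0.482 -0.3    0.147] shift [0.0361 0.0002 0.0552] rows 2.0
[[255.0, 164.0], [257.0, 130.0]]
```

View pics/l1.png

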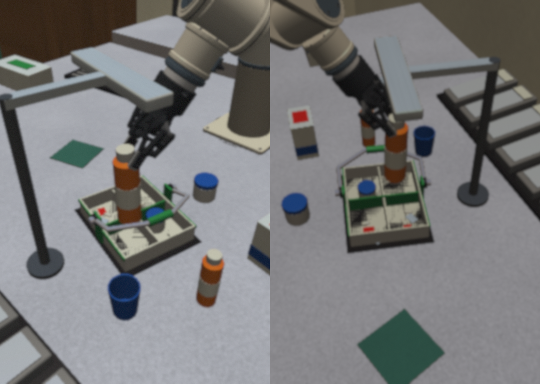

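The bottle hangs upright in the fingers, clear of the tray walls and the bar. I carry it to the mat.

Request:
{"api": "arm_command", "payload": {
  "increments": [
    [-1,[-0.0018,-0.02,0.0013],0],
    [-1,[-0.0037,-0.04,0.0026],0],
    [-1,[-0.0046,-0.05,0.0032],0],
    [-1,[-0.0046,-0.05,0.0032],0],
    [-1,[-0.0046,-0.05,0.0032],0],
    [-1,[-0.0046,-0.05,0.0032],0],
    [-1,[-0.0046,-0.05,0.0032],0],
    [-1,[-0.0037,-0.04,0.0026],0]
  ]
}}

```text
clock: 18.3
position: [0.5043, -0.2423, 0.2126]
orientation: [[-0.737, 0.479, 0.477], [0.401, 0.878, -0.263], [-0.545, -0.003, -0.839]]
wrist_force: [0.5, 0.4, -2.7]
finger_gap: 0.0469
grip_force: 39.6
```

Request:
{"api": "arm_command", "payload": {
  "increments": [
    [-1,[-0.0027,-0.03,0.002],0],
    [-1,[-0.0014,-0.016,0.001],0],
    [-1,[0,0,0],0],
    [-1,[0.007,0,0.011],0],
    [-1,[0.008,0,0.012],0],
    [-1,[0.008,0,0.012],0],
    [-1,[0,0,0],0],
    [-1,[0,0,0],0]
  ]
}}

```text
clock: 19.3
position: [0.4891, -0.2832, 0.1717]
orientation: [[-0.738, 0.477, 0.478], [0.399, 0.879, -0.261], [-0.544, -0.002, -0.839]]
wrist_force: [0.6, 0.6, -1.4]
finger_gap: 0.0472
grip_force: 39.9
```

```bash
python3 - <<'E'
from h import *
d=grab_frame("side");s=grab_frame("scene");cv2.imwrite("pics/m1.png",np.hstack([s[60:300,100:350],d[130:370,150:400]]).repeat(1,0))
o=ctrl.get_obs();print(o["wrist_force"])
P=np.array([.482,-.300,.1485])
to(P)
E
```

```text
[-0.13208222 -0.35459772 -2.22552209]
j [ -32.4   16.1  125.1   19.4    6.2 -112.6] p [ 0.4892 -0.2835  0.1722] lean [ 33.  -28.6] y [ 0.477  0.879 -0.002]
[ 0.482  -0.3     0.1485] shift [ 0.0117 -0.0179  0.0208] rows 1.0
```

View pics/m1.png

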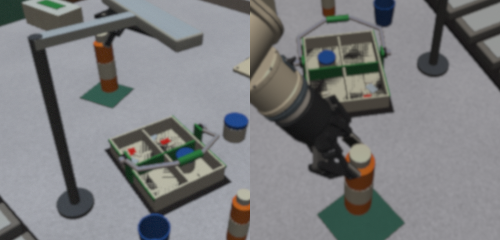

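Request:
{"api": "arm_command", "payload": {
  "increments": [
    [-1,[0.003,0,0.004],0],
    [-1,[0.003,0,0.004],0],
    [-1,[0.003,0,0.004],0],
    [-1,[0.002,0,0.004],0],
    [-1,[0,0,0],0],
    [-1,[0,0,0],0],
    [-1,[0,0,0],0],
    [-1,[0,0,0],0]
  ]
}}

```text
clock: 20.4
position: [0.4892, -0.286, 0.161]
orientation: [[-0.744, 0.475, 0.47], [0.404, 0.88, -0.25], [-0.532, 0.004, -0.847]]
wrist_force: [-0.0, 1.0, -1.9]
finger_gap: 0.047
grip_force: 39.7
```

```bash
python3 - <<'E'
from h import *
P=np.array([.485,-.290,.147])
to(P)
E
```

```text
j [ -32.9   17.5  124.8   25.1    6.2 -118.7] p [ 0.4892 -0.286   0.161 ] lean [ 32.2 -28. ] y [0.475 0.88  0.004]
[ 0.485 -0.29   0.147] shift [ 0.009  -0.0056  0.0108] rows 1.0
```

Request:
{"api": "arm_command", "payload": {
  "increments": [
    [-1,[0,-0.001,0.005],0],
    [-1,[0,-0.001,0.005],0],
    [-1,[0,-0.001,0.004],0],
    [-1,[0,0,0.002],0],
    [-1,[0,0,0],0],
    [-1,[0,0,0],0],
    [-1,[0,0,0],0],
    [-1,[0,0,0],0]
  ]
}}

```text
clock: 21.4
position: [0.4957, -0.2942, 0.1514]
orientation: [[-0.747, 0.473, 0.467], [0.405, 0.881, -0.244], [-0.526, 0.007, -0.85]]
wrist_force: [-0.2, -0.3, -1.6]
finger_gap: 0.0469
grip_force: 39.8
```

```bash
python3 - <<'E'
from h import *
print(ctrl.get_obs()["wrist_force"])
to(np.array([.495,-.294,.145]))
E
```

```text
[-0.23085127 -0.34130464 -1.57530816]
j [ -33.5   19.4  123.6   30.3    6.2 -124.4] p [ 0.4957 -0.2942  0.1514] lean [ 31.8 -27.6] y [0.473 0.881 0.007]
[ 0.495 -0.294  0.145] shift [ 0.004  -0.0002  0.0051] rows 1.0
```

Request:
{"api": "arm_command", "payload": {
  "increments": [
    [-1,[0.001,0,0.002],0],
    [-1,[0.001,0,0.002],0],
    [-1,[0.001,0,0.002],0],
    [-1,[0,0,0],0],
    [-1,[0,0,0],0],
    [-1,[0,0,0],0],
    [-1,[0,0,0],0],
    [-1,[0,0,0],0]
  ]
}}

```text
clock: 22.4
position: [0.4965, -0.2957, 0.1472]
orientation: [[-0.749, 0.472, 0.465], [0.406, 0.882, -0.24], [-0.523, 0.009, -0.852]]
wrist_force: [-0.3, 0.3, 0.5]
finger_gap: 0.0475
grip_force: 40.2
```

```bash
python3 - <<'E'
from h import *
print(ctrl.get_obs()["wrist_force"])
to(np.array([.495,-.294,.145]))
E
```

```text
[-0.30506545  0.31864206  0.53289637]
j [ -33.7   20.   123.4   32.7    6.2 -127. ] p [ 0.4965 -0.2957  0.1472] lean [ 31.5 -27.3] y [0.472 0.882 0.009]
[ 0.495 -0.294  0.145] shift [0.003  0.0007 0.0008] rows 1.0
```

Weight is coming off the wrist, so the bottle touches the mat. I lower slightly, then release.

Request:
{"api": "arm_command", "payload": {
  "increments": [
    [-1,[0.0005,0,0.0008],0],
    [-1,[0,0,0],0],
    [0.4,[0,0,0],0],
    [1,[0,0,0],0],
    [1,[0,0,0],0],
    [1,[0,0,0],0],
    [1,[0,0,-0.01],0],
    [1,[0,0,-0.02],0]
  ]
}}

```text
clock: 23.4
position: [0.4823, -0.2884, 0.1717]
orientation: [[-0.75, 0.472, 0.463], [0.407, 0.882, -0.239], [-0.521, 0.01, -0.853]]
wrist_force: [0.2, 0.1, 0.5]
finger_gap: 0.0857
grip_force: 0.0
```

Request:
{"api": "arm_command", "payload": {
  "increments": [
    [1,[0,0,-0.03],0],
    [1,[0,0,-0.04],0],
    [1,[0,0,-0.05],0],
    [1,[0,0,-0.05],0],
    [1,[0,0,0],0],
    [1,[0,0,0],0],
    [1,[0,0,0],0],
    [1,[0,0,0],0]
  ]
}}

```text
clock: 24.4
position: [0.4036, -0.2478, 0.3156]
orientation: [[-0.751, 0.471, 0.463], [0.407, 0.882, -0.238], [-0.52, 0.01, -0.854]]
wrist_force: [0.5, 1.0, -0.3]
finger_gap: 0.0856
grip_force: 0.0
```

```bash
python3 - <<'E'
from h import *
np.set_printoptions(precision=3,suppress=True)
d=grab_frame("side");s=grab_frame("scene");cv2.imwrite("pics/r1.png",np.hstack([s[60:300,100:350],d[130:370,150:400]]))
for n,im in(("scene",s),("side",d)):
    print(n,blobs(im,(3,150,80),(16,255,255))[0],[b for b in blobs(im,(55,90,30),(95,255,255))[0]])
to([.4,-.1,.3])
R=ctrl.get_obs()["orientation"];print(R)
E
```

```text
scene [([194, 108, 16, 23, 243], [201.5, 118.6]), ([200, 147, 11, 11, 91], [205.1, 152.1]), ([333, 257, 20, 27, 295], [342.2, 271.1]), ([330, 297, 15, 9, 91], [336.4, 300.9])] [([0, 0, 130, 116, 9911], [59.1, 44.8]), ([140, 60, 23, 9, 94], [150.9, 63.8]), ([183, 145, 48, 22, 368], [207.1, 155.6]), ([295, 185, 7, 14, 76], [297.9, 190.7]), ([265, 200, 38, 25, 331], [286.1, 213.4]), ([237, 214, 26, 11, 127], [253.2, 219.4]), ([225, 226, 17, 19, 98], [230.1, 234.3])]
side [([221, 111, 12, 16, 119], [226.8, 117.6]), ([247, 297, 29, 33, 457], [261.8, 314.1]), ([257, 344, 12, 9, 78], [262.1, 348.4])] [([227, 145, 21, 7, 106], [236.9, 148.2]), ([280, 177, 5, 12, 34], [281.9, 182.6]), ([246, 192, 32, 12, 264], [261.9, 197.8]), ([210, 196, 32, 14, 314], [225.1, 202.4]), ([454, 266, 53, 55, 117], [479.6, 293.2]), ([220, 325, 82, 59, 2318], [259.7, 356.3]), ([493, 331, 19, 22, 54], [502.3, 341.8])]
j [ -35.9   -7.9  125.6    8.7   31.4 -103.8] p [ 0.404 -0.248  0.316] lean [ 31.4 -27.2] y [0.471 0.882 0.01 ]
[ 0.4 -0.1  0.3] shift [ 0.071  0.129 -0.023] rows 3.0
[[-0.75   0.471  0.463]
 [ 0.407  0.882 -0.238]
 [-0.521  0.01  -0.854]]
```

View pics/r1.png

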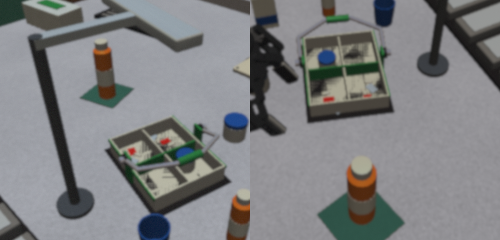

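The bottle stands upright on the mat, clear of the fingers: cap at scene (201,104), foot on the green square. Next is the handle: I roll so the pads close across the grip, then approach it.

Request:
{"api": "arm_command", "payload": {
  "increments": [
    [1,[0,0,0],-0.142],
    [1,[0,0,0],-0.142],
    [1,[0,0,0],0],
    [1,[0,0.05,0],0],
    [1,[0,0.05,0],0],
    [1,[0,0.05,0],0],
    [1,[0,0.05,0],0],
    [1,[0,0.05,0],0]
  ]
}}

```text
clock: 25.5
position: [0.4636, -0.0109, 0.2833]
orientation: [[-0.851, 0.245, 0.465], [0.146, 0.96, -0.239], [-0.505, -0.135, -0.853]]
wrist_force: [2.0, -0.5, 0.5]
finger_gap: 0.0852
grip_force: 0.0
```

```bash
python3 - <<'E'
from h import *
o=ctrl.get_obs();R=o["orientation"]
z=R[:,2];G=np.array([.610,.142,.106])-.003*z
to(G-.13*z,G);print(R.round(3))
E
```

```text
j [  8.8  -3.4 126.9 -32.7  34.6 -45.4] p [ 0.4636 -0.0109  0.2833] lean [ 31.5 -27.2] y [ 0.245  0.96  -0.135]
[0.5482 0.1738 0.2194] shift [-0.0127  0.2066  0.0497] rows 4.0
[0.6086 0.1427 0.1086] shift [0.   0.   0.13] rows 3.0
[[-0.851  0.245  0.465]
 [ 0.146  0.96  -0.239]
 [-0.505 -0.135 -0.853]]
```

Request:
{"api": "arm_command", "payload": {
  "increments": [
    [1,[-0.003,0.04,0.01],0],
    [1,[-0.003,0.04,0.01],0],
    [1,[-0.003,0.043,0.01],0],
    [1,[-0.002,0.042,0.01],0],
    [1,[-0.002,0.042,0.01],0],
    [1,[0,0,0.03],0],
    [1,[0,0,0.02],0],
    [1,[0,0,0],0]
  ]
}}

```text
clock: 26.5
position: [0.5703, 0.1593, 0.1745]
orientation: [[-0.853, 0.245, 0.461], [0.145, 0.96, -0.241], [-0.501, -0.139, -0.854]]
wrist_force: [-0.4, -0.2, 0.2]
finger_gap: 0.0859
grip_force: 0.0
```

```bash
python3 - <<'E'
from h import *
o=ctrl.get_obs();R=o["orientation"]
z=R[:,2];G=np.array([.610,.142,.106])-.003*z
to(G)
w=grab_frame("wrist");print(blobs(w,(50,120,30),(90,255,255),80)[0],proj("wrist",np.array([.610,.142,.106])))
cv2.imwrite("pics/g1.png",w)
E
```

```text
j [ 27.   21.6 114.3 -48.2  34.6 -12.6] p [0.5703 0.1593 0.1745] lean [ 31.3 -27.6] y [ 0.245  0.96  -0.139]
[0.6086 0.1427 0.1086] shift [-0.002   0.0026  0.078 ] rows 2.0
[([109, 1, 174, 43, 2035], [164.0, 24.3]), ([0, 19, 80, 13, 556], [39.1, 24.6]), ([74, 45, 51, 15, 415], [97.9, 53.3]), ([126, 54, 45, 143, 1507], [148.0, 102.6]), ([241, 178, 24, 52, 1000], [251.8, 203.5]), ([146, 225, 27, 8, 109], [160.0, 228.4])] [250.60369203 199.69041854]
```

View pics/g1.png

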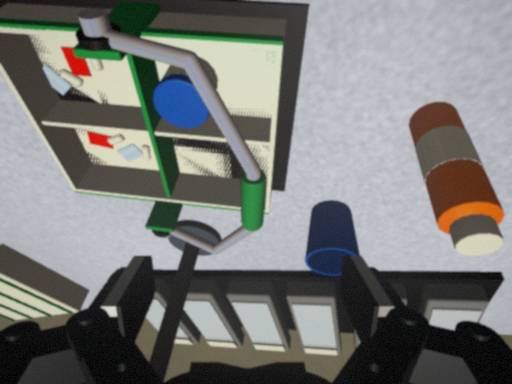

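The wrist view shows the grip at (252,203), centred between the fingers and square to them.

```bash
python3 - <<'E'
from h import *
print(plane("scene",(337,303),0),plane("side",(228,145),0.0),plane("side",(226.8,106),.13))
E
```

```text
[0.64211649 0.29444019 0.        ] [0.63247472 0.2791614  0.        ] [0.63816786 0.28288567 0.13      ]
```

Request:
{"api": "arm_command", "payload": {
  "increments": [
    [1,[0,0.001,0.02],0],
    [1,[0,0.001,0.025],0],
    [1,[-0.001,0,0.02],0],
    [1,[0,0,0.013],0],
    [1,[0,0,0],0],
    [0,[0,0,0],0],
    [-1,[0,0,0],0],
    [-1,[0,0,0],0]
  ],
  "newtons": 40
}}

```text
clock: 27.55
position: [0.6084, 0.1439, 0.1104]
orientation: [[-0.852, 0.242, 0.464], [0.143, 0.96, -0.238], [-0.504, -0.137, -0.853]]
wrist_force: [-0.2, -0.8, -0.3]
finger_gap: 0.0322
grip_force: 0.0
```

Request:
{"api": "arm_command", "payload": {
  "increments": [
    [-1,[0,0,0],0],
    [-1,[0,0,0],0],
    [-1,[0,0,0],0],
    [-1,[0,0,0],0],
    [-1,[0,0,0],0],
    [-1,[0,0,0],0],
    [-1,[0,0,0],0],
    [-1,[0,0,0],0]
  ]
}}

```text
clock: 28.55
position: [0.6084, 0.1435, 0.1098]
orientation: [[-0.852, 0.243, 0.464], [0.143, 0.96, -0.239], [-0.503, -0.137, -0.853]]
wrist_force: [-0.0, 0.5, 1.8]
finger_gap: 0.0001
grip_force: 0.7
```

```bash
cat > arc.py <<'E'
from h import *
o=ctrl.get_obs();R=o["orientation"];z=R[:,2];C=o["position"]+.003*z
yt=np.array([.245,.9695,0]);H=np.array([.5865,.046,.07])
v=C-H;r0=np.hypot(v@yt,v[2]);th=np.arctan2(v[2],v@yt);print("r",r0,"th",th,"F",o["wrist_force"],"gap",o["finger_gap"],o["grip_force"])
prev=th
ts=[*np.linspace(th,1.62,13)[1:]] if th<1.0 else [1.1,1.2,1.3,1.4,1.5,1.6,1.64]
to()
rc=r0
f=lambda a:rc*np.array([*(yt*np.cos(a))[:2],np.sin(a)])
for a in ts: print(round(a,2),(R.T@(f(a)-f(prev))).round(4));prev=a
E
python3 arc.py
```

```text
r 0.1063186354898194 th 0.35808959521782996 F [-0.02487119  0.48043709  1.75131362] gap 8.249161907213712e-05 0.6890497170388699
j [ 23.5  29.9 112.5 -57.3  28.7  -5.2] p [0.6084 0.1435 0.1098] lean [ 31.4 -27.3] y [ 0.243  0.96  -0.137]
0.46 [-0.0048 -0.0058 -0.0082]
0.57 [-0.0045 -0.0068 -0.0076]
0.67 [-0.0041 -0.0077 -0.007 ]
0.78 [-0.0037 -0.0085 -0.0063]
0.88 [-0.0032 -0.0092 -0.0055]
0.99 [-0.0027 -0.0098 -0.0046]
1.09 [-0.0022 -0.0103 -0.0037]
1.2 [-0.0016 -0.0107 -0.0027]
1.3 [-0.001  -0.011  -0.0017]
1.41 [-0.0004 -0.0111 -0.0007]
1.51 [ 0.0002 -0.0112  0.0003]
1.62 [ 0.0008 -0.0111  0.0013]
```

The fingers closed on nothing; I locate the grip numerically.

```bash
python3 - <<'E'
from h import *
o=ctrl.get_obs();z=o["orientation"][:,2];tip=o["position"]+.022*z
for n in("scene","side","wrist"):
    im=grab_frame(n);cv2.imwrite(f"pics/x_{n}.png",im)
    print(n,[b for b in blobs(im,(50,110,30),(90,255,255),25)[0] if n=="wrist" or (190<b[1][0]<345 and 130<b[1][1]<260)],"exp",proj(n,np.array([.61,.142,.106])).round(1),"tip",proj(n,tip).round(1),"tcp",proj(n,o["position"]).round(1))
E
```

```text
scene [([187, 146, 42, 20, 171], [207.8, 156.1]), ([265, 208, 14, 12, 62], [272.3, 212.7]), ([238, 214, 25, 12, 151], [253.2, 220.4]), ([278, 214, 25, 13, 150], [289.2, 219.7]), ([226, 227, 8, 16, 72], [229.0, 233.8])] exp [290.  216.5] tip [285.6 223.1] tcp [291.2 215.1]
side [([227, 147, 21, 6, 86], [237.3, 149.4]), ([281, 178, 4, 10, 27], [282.1, 182.6]), ([247, 193, 31, 11, 238], [261.7, 197.9]), ([210, 197, 32, 12, 284], [225.2, 202.4])] exp [236.5 148.4] tip [240.5 153. ] tcp [235.6 147. ]
wrist [([62, 0, 233, 21, 2379], [188.9, 8.3]), ([0, 23, 51, 19, 706], [22.2, 32.7]), ([63, 33, 96, 191, 4752], [113.0, 117.4]), ([236, 211, 34, 41, 848], [252.5, 230.2]), ([114, 230, 46, 41, 1038], [138.4, 250.0])] exp [246.4 249.1] tip [247.4 234.3] tcp [247.5 253.9]
```

```bash
python3 - <<'E'
from h import *
H=np.array([.5865,.046,.07]);yt=np.array([.245,.9695,0]);xt=np.array([.9695,-.245,0])
for s,d in(((290.5,220.3),(237.3,149.8)),((290.5,219.7),(237.3,149.4))):
    X,e=tri([ray("scene",s),ray("side",d)]);v=X-H;print(X.round(4),e.round(4),"xt,yt,th,r",(v@xt).round(4),(v@yt).round(4),np.arctan2(v[2],v@yt).round(3),np.hypot(v[2],v@yt).round(4))
o=ctrl.get_obs();R=o["orientation"];print("grip in tool",(R.T@(X-o["position"])).round(4))
for n in("scene","side","wrist"):
    im=cv2.imread(f"pics/x_{n}.png");c=proj(n,X).astype(int) if n!="wrist" else np.array([252,230])
    r=25 if n!="wrist" else 75
    k=cv2.resize(im[max(0,c[1]-r):c[1]+r,c[0]-r:c[0]+r],(260,260),interpolation=cv2.INTER_CUBIC)
    A=k if n=="scene" else np.hstack([A,k])
cv2.imwrite("pics/x.png",A)
E
```

```text
[0.6122 0.1449 0.0987] 0.0007 xt,yt,th,r 0.0007 0.1022 0.274 0.1061
[0.6122 0.1447 0.1002] 0.0007 xt,yt,th,r 0.0007 0.102 0.287 0.1063
grip in tool [0.0018 0.0033 0.0097]
```

View pics/x.png

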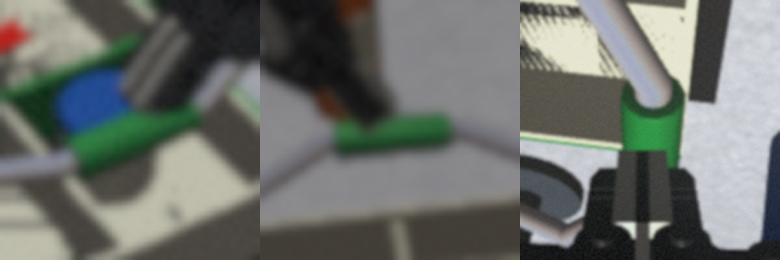

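The crop shows the shut fingers sitting on top of the grip. It was squeezed out below the tips and pushed slightly down, so I went in too shallow. I check depth from its width in the wrist view.

```bash
python3 - <<'E'
from h import *
w=cv2.imread("pics/x_wrist.png");m=camera_model("wrist");R=np.array(m["R"]);t=np.array(m["t"]);o=ctrl.get_obs();Rt=o["orientation"]
for r in(214,220,226,232,236):
    k=cv2.inRange(cv2.cvtColor(w[r:r+1,225:285],cv2.COLOR_BGR2HSV),(50,110,20),(90,255,255))[0];i=np.flatnonzero(k)
    if len(i)<5: continue
    wd=i[-1]-i[0]+1;u=225+(i[-1]+i[0])/2
    dep=m["fx"]*.018/wd
    X=R.T@(dep*np.array([(u-m["cx"])/m["fx"],(r-m["cy"])/m["fy"],1])-t)
    print(r,wd,u,X.round(4),"tool",(Rt.T@(X-o["position"])).round(4))
print(m["fx"], (R@o["position"]+t).round(3))
E
```

```text
220 34 252.5 [0.6044 0.1448 0.0917] tool [0.0127 0.0026 0.0133]
226 34 252.5 [0.6064 0.1446 0.0941] tool [0.0097 0.0026 0.0123]
232 33 252.0 [0.6127 0.1427 0.0936] tool [0.0043 0.0024 0.016 ]
236 32 252.5 [0.6187 0.1414 0.0922] tool [-0.0003  0.0028  0.0204]
328.4078926764669 [0.    0.032 0.165]
```

Request:
{"api": "arm_command", "payload": {
  "increments": [
    [0,[0,0,-0.01],0],
    [1,[0,0,-0.01],0],
    [1,[0,0,0],0],
    [1,[0,0,0],0],
    [1,[0,0,0],0],
    [1,[0,0,0],0],
    [1,[0,0,0],0],
    [1,[0,0,0],0]
  ]
}}

```text
clock: 29.7
position: [0.5991, 0.1483, 0.1268]
orientation: [[-0.852, 0.243, 0.463], [0.144, 0.96, -0.239], [-0.503, -0.137, -0.853]]
wrist_force: [-0.2, 0.8, -0.5]
finger_gap: 0.0854
grip_force: 0.0
```

```bash
python3 - <<'E'
from h import *
H=np.array([.5865,.046,.07]);yt=np.array([.245,.9695,0]);xt=np.array([.9695,-.245,0])
c={}
for n in("scene","side","wrist"):
    im=grab_frame(n)
    bs=[b for b in blobs(im,(50,110,30),(90,255,255),25)[0]]
    e=proj(n,np.array([.612,.145,.10]));b=min(bs,key=lambda b:np.hypot(*(np.array(b[1])-e)));print(n,b,e.round(1))
    c[n]=b[1]
for k in(("scene","side","wrist"),("side","wrist"),("scene","wrist")):
    X,e=tri([ray(n,c[n]) for n in k]);v=X-H;o=ctrl.get_obs()
    print(k,X.round(4),e.round(4),"xt,th,r",(v@xt).round(4),np.arctan2(v[2],v@yt).round(3),np.hypot(v[2],v@yt).round(4),"tool",(o["orientation"].T@(X-o["position"])).round(4))
E
```

```text
scene ([278, 212, 25, 15, 173], [290.0, 219.0]) [290.3 219.9]
side ([228, 147, 20, 6, 84], [237.4, 149.4]) [236.9 149.3]
wrist ([237, 197, 31, 63, 1494], [251.4, 228.2]) [253.6 225.4]
('scene', 'side', 'wrist') [0.6123 0.1436 0.1014] 0.0007 xt,th,r 0.0011 0.302 0.1057 tool [0.0008 0.0021 0.029 ]
('side', 'wrist') [0.6128 0.1434 0.101 ] 0.0003 xt,th,r 0.0017 0.298 0.1056 tool [0.0005 0.0021 0.0296]
('scene', 'wrist') [0.612  0.144  0.1019] 0.0001 xt,th,r 0.0008 0.305 0.1061 tool [0.0008 0.0023 0.0283]
```

Request:
{"api": "arm_command", "payload": {
  "increments": [
    [1,[0,0.001,0.01],0],
    [1,[0,0.001,0.012],0],
    [1,[0,0,0.011],0],
    [1,[0,0,0],0],
    [-1,[0,0,0],0],
    [-1,[0,0,0],0],
    [-1,[0,0,0],0],
    [-1,[0,0,0],0]
  ],
  "newtons": 40
}}

```text
clock: 30.85
position: [0.6151, 0.1434, 0.0988]
orientation: [[-0.852, 0.242, 0.465], [0.144, 0.961, -0.237], [-0.504, -0.135, -0.853]]
wrist_force: [-4.1, 1.3, 1.0]
finger_gap: 0.0151
grip_force: 39.1
```

Request:
{"api": "arm_command", "payload": {
  "increments": [
    [-1,[0,0,0],0],
    [-1,[0,0,0],0],
    [-1,[0,0,0],0],
    [-1,[0,0,0],0],
    [-1,[0,0,0],0],
    [-1,[0,0,0],0],
    [-1,[0,0,0],0],
    [-1,[0,0,0],0]
  ]
}}

```text
clock: 31.85
position: [0.6151, 0.1433, 0.0987]
orientation: [[-0.852, 0.242, 0.464], [0.143, 0.961, -0.237], [-0.504, -0.136, -0.853]]
wrist_force: [-3.0, 4.0, 2.0]
finger_gap: 0.0151
grip_force: 39.0
```

```bash
python3 arc.py
```

```text
r 0.10432536297736651 th 0.25370129413679526 F [-3.04692769  4.00478893  2.04117379] gap 0.015061527626682659 39.02721583843231
j [ 23.1  31.4 112.  -58.9  27.9  -3.7] p [0.6151 0.1433 0.0987] lean [ 31.4 -27.1] y [ 0.242  0.961 -0.136]
0.37 [-0.0054 -0.0051 -0.0092]
0.48 [-0.0051 -0.0063 -0.0087]
0.6 [-0.0047 -0.0074 -0.008 ]
0.71 [-0.0042 -0.0084 -0.0072]
0.82 [-0.0037 -0.0093 -0.0063]
0.94 [-0.0032 -0.0101 -0.0054]
1.05 [-0.0026 -0.0107 -0.0044]
1.16 [-0.0019 -0.0112 -0.0033]
1.28 [-0.0013 -0.0116 -0.0022]
1.39 [-0.0006 -0.0118 -0.001 ]
1.51 [ 0.0001 -0.0119  0.0001]
1.62 [ 0.0008 -0.0118  0.0013]
```

The grip is held now (gap 15 mm, 39 N). I swing it along the arc.

Request:
{"api": "arm_command", "payload": {
  "increments": [
    [-1,[-0.0047,-0.0048,-0.008],0],
    [-1,[-0.0045,-0.0057,-0.0076],0],
    [-1,[-0.0042,-0.0066,-0.0071],0],
    [-1,[-0.0038,-0.0074,-0.0065],0],
    [-1,[-0.0034,-0.0081,-0.0058],0],
    [-1,[-0.003,-0.0087,-0.0051],0],
    [-1,[-0.0025,-0.0093,-0.0043],0],
    [-1,[0,0,0],0]
  ],
  "newtons": 50
}}

```text
clock: 32.85
position: [0.6038, 0.0995, 0.1565]
orientation: [[-0.852, 0.244, 0.463], [0.145, 0.96, -0.24], [-0.503, -0.138, -0.853]]
wrist_force: [0.1, 0.0, 0.2]
finger_gap: -0.0004
grip_force: 0.0
```

```bash
python3 arc.py; python3 - <<'E'
from h import *
o=ctrl.get_obs();yt=np.array([.245,.9695,0]);H=np.array([.5865,.046,.07])
for n in("scene","side"):
    im=grab_frame(n);print(n,[b[1] for b in blobs(im,(50,110,30),(90,255,255),25)[0] if 130<b[1][1]<240 and 200<b[1][0]<340],proj(n,o["position"]+.001*o["orientation"][:,2]).round(1))
E
```

```text
r 0.10072894350385381 th 0.984243166899426 F [0.1202276  0.02151747 0.23096517] gap -0.0004034909408035412 0.0
j [ 19.   23.8 114.2 -51.1  29.  -16.1] p [0.6038 0.0995 0.1565] lean [ 31.4 -27.4] y [ 0.244  0.96  -0.138]
1.04 [-0.0011 -0.0049 -0.0019]
1.09 [-0.001  -0.005  -0.0017]
1.14 [-0.0008 -0.0051 -0.0014]
1.2 [-0.0007 -0.0052 -0.0012]
1.25 [-0.0006 -0.0052 -0.001 ]
1.3 [-0.0004 -0.0053 -0.0007]
1.36 [-0.0003 -0.0053 -0.0005]
1.41 [-0.0001 -0.0053 -0.0002]
1.46 [-0.     -0.0053  0.    ]
1.51 [ 0.0001 -0.0053  0.0003]
1.57 [ 0.0003 -0.0053  0.0005]
1.62 [ 0.0004 -0.0053  0.0007]
scene [[217.6, 155.9], [287.1, 201.5], [249.4, 223.6], [228.8, 232.1]] [276.7 186.9]
side [[229.6, 144.0], [282.2, 182.8], [261.6, 197.9], [225.2, 202.4]] [239.9 144.2]
```

It slipped out partway; I back off and see where the handle stays.

Request:
{"api": "arm_command", "payload": {
  "increments": [
    [-1,[0,0,-0.03],0],
    [-1,[0,0,-0.04],0],
    [-1,[0,0,0],0],
    [-1,[0,0,0],0],
    [-1,[0,0,0],0],
    [-1,[0,0,0],0],
    [-1,[0,0,0],0],
    [-1,[0,0,0],0]
  ]
}}

```text
clock: 33.95
position: [0.5718, 0.1173, 0.2159]
orientation: [[-0.852, 0.243, 0.463], [0.144, 0.96, -0.239], [-0.503, -0.137, -0.853]]
wrist_force: [-0.0, 0.4, 0.3]
finger_gap: 0.0002
grip_force: 0.0
```

```bash
cat > look.py <<'E'
from h import *
H=np.array([.5865,.046,.07]);yt=np.array([.245,.9695,0]);xt=np.array([.9695,-.245,0])
th=np.arange(.1,1.65,.02);o=ctrl.get_obs()
for n in("scene","side","wrist"):
    im=grab_frame(n);cv2.imwrite(f"pics/y_{n}.png",im)
    P=np.array([proj(n,H+.1055*(yt*np.cos(a)+np.array([0,0,np.sin(a)]))) for a in th])
    for b in blobs(im,(50,110,30),(90,255,255),25)[0]:
        d=np.hypot(*(P-np.array(b[1])).T);i=d.argmin()
        if d[i]<10: print(n,b,"nearest th",th[i].round(2),"off",d[i].round(1))
to()
E
python3 look.py
```

```text
scene ([269, 185, 33, 35, 271], [287.2, 201.4]) nearest th 0.66 off 1.4
side ([227, 141, 22, 6, 99], [236.6, 143.2]) nearest th 0.68 off 0.6
wrist ([276, 154, 28, 58, 1151], [287.8, 182.4]) nearest th 0.66 off 1.6
j [ 22.3  16.2 115.  -43.4  35.3 -22.5] p [0.5718 0.1174 0.2161] lean [ 31.4 -27.3] y [ 0.243  0.96  -0.137]
```

The handle rests at 0.67 rad (all three views agree), high enough now to push from outside with the shut fingers. I go round to its outer side.

Request:
{"api": "arm_command", "payload": {
  "increments": [
    [-1,[0.006,0.03,0.007],0],
    [-1,[0.006,0.028,0.008],0],
    [-1,[0,0,0.02],0],
    [-1,[0,0,0.03],0],
    [-1,[0,0,0.01],0],
    [-1,[0,-0.003,0],0],
    [-1,[0,-0.003,0],0],
    [-1,[0,0,0],0]
  ]
}}

```text
clock: 35.1
position: [0.609, 0.151, 0.14]
orientation: [[-0.852, 0.243, 0.464], [0.144, 0.96, -0.239], [-0.504, -0.136, -0.853]]
wrist_force: [0.5, -0.2, -0.2]
finger_gap: -0.0001
grip_force: 0.0
```

```bash
python3 look.py;python3 - <<'E'
from h import *
o=ctrl.get_obs();print(o["wrist_force"],(o["orientation"].T@(np.array([.6068,.1262,.1355])-o["position"])).round(4))
E
```

```text
scene ([269, 197, 25, 23, 166], [281.9, 205.5]) nearest th 0.62 off 4.9
side ([227, 141, 22, 6, 99], [236.6, 143.2]) nearest th 0.68 off 0.6
wrist ([183, 211, 39, 71, 1793], [203.7, 244.9]) nearest th 0.66 off 1.1
j [ 24.2  27.1 111.6 -51.9  31.2 -10.7] p [0.6091 0.1514 0.1396] lean [ 31.5 -27.2] y [ 0.243  0.96  -0.136]
[-0.4711349   0.0406923   0.59736552] [ 0.0004 -0.0241  0.0085]
```

In place: the handle is still at 0.67 and the grip is 24 mm to the side of the fingers. I push along the arc.

Request:
{"api": "arm_command", "payload": {
  "increments": [
    [-1,[-0.0035,-0.0079,-0.0059],0],
    [-1,[-0.0031,-0.0086,-0.0052],0],
    [-1,[-0.0026,-0.0091,-0.0045],0],
    [-1,[-0.0021,-0.0096,-0.0036],0],
    [-1,[-0.0016,-0.01,-0.0028],0],
    [-1,[0,0,0],0],
    [-1,[0,0,0],0],
    [-1,[0,0,0],0]
  ]
}}

```text
clock: 36.25
position: [0.5988, 0.1114, 0.1702]
orientation: [[-0.852, 0.242, 0.463], [0.143, 0.96, -0.239], [-0.503, -0.137, -0.853]]
wrist_force: [0.4, -0.4, -0.9]
finger_gap: 0.0
grip_force: 0.0
```

```bash
python3 look.py;python3 - <<'E'
from h import *
o=ctrl.get_obs();print(o["wrist_force"])
E
```

```text
scene ([269, 185, 33, 35, 271], [287.2, 201.4]) nearest th 0.66 off 1.4
side ([227, 141, 22, 6, 101], [236.7, 143.2]) nearest th 0.68 off 0.5
wrist ([271, 176, 37, 68, 1691], [286.3, 209.5]) nearest th 0.66 off 2.6
j [ 20.5  22.3 113.9 -48.8  30.8 -17.5] p [0.5988 0.1114 0.1702] lean [ 31.4 -27.3] y [ 0.242  0.96  -0.137]
[-0.57873598 -0.04698156  0.25210556]
```

The fingers rode over the grip: too shallow as they rose. I go back outside, about 20 mm deeper.

Request:
{"api": "arm_command", "payload": {
  "increments": [
    [-1,[0,0,-0.025],0],
    [-1,[0.006,0.024,0],0],
    [-1,[0.007,0.024,0],0],
    [-1,[0,0,0.01],0],
    [-1,[0,0,0.025],0],
    [-1,[0,0,0.025],0],
    [-1,[0,0,0.006],0],
    [-1,[0,0,0],0]
  ]
}}

```text
clock: 37.4
position: [0.6182, 0.1487, 0.122]
orientation: [[-0.853, 0.243, 0.463], [0.144, 0.96, -0.24], [-0.502, -0.138, -0.854]]
wrist_force: [-0.0, -0.6, 0.4]
finger_gap: 0.0001
grip_force: 0.0
```

Request:
{"api": "arm_command", "payload": {
  "increments": [
    [-1,[0,-0.003,0],0],
    [-1,[0,-0.003,0],0],
    [-1,[0,-0.003,0],0],
    [-1,[0,-0.003,0],0],
    [-1,[-0.002,-0.005,-0.003],0],
    [-1,[-0.003,-0.008,-0.005],0],
    [-1,[-0.003,-0.008,-0.005],0],
    [-1,[0,0,0],0]
  ]
}}

```text
clock: 38.4
position: [0.6141, 0.1223, 0.1458]
orientation: [[-0.849, 0.24, 0.471], [0.143, 0.962, -0.233], [-0.509, -0.131, -0.851]]
wrist_force: [1.8, 8.6, 8.1]
finger_gap: -0.0001
grip_force: 4.4
```

```bash
python3 look.py;python3 - <<'E'
from h import *
o=ctrl.get_obs();print(o["wrist_force"],(o["orientation"].T@(np.array([.6068,.1262,.1355])-o["position"])).round(4))
E
```

```text
scene ([268, 183, 15, 10, 81], [274.6, 187.6]) nearest th 1.0 off 4.8
scene ([280, 201, 15, 8, 52], [289.2, 204.4]) nearest th 0.58 off 2.4
side ([228, 138, 22, 8, 128], [237.7, 141.8]) nearest th 0.88 off 0.8
wrist ([175, 227, 44, 75, 2017], [198.8, 263.1]) nearest th 0.98 off 1.5
j [ 21.   25.9 112.7 -52.6  29.1 -13. ] p [0.6139 0.1224 0.1452] lean [ 31.7 -26.4] y [ 0.24   0.962 -0.131]
[1.85760514 8.46437933 6.64088948] [0.0115 0.0032 0.004 ]
```

The handle is being pushed (about 0.95 rad, 8–9 N). I continue over the catch.

Request:
{"api": "arm_command", "payload": {
  "increments": [
    [-1,[-0.002,-0.0095,-0.003],0],
    [-1,[-0.0015,-0.01,-0.002],0],
    [-1,[-0.001,-0.0103,-0.0015],0],
    [-1,[-0.0005,-0.0104,-0.0008],0],
    [-1,[0,-0.0105,0],0],
    [-1,[0,-0.0105,0],0],
    [-1,[0,-0.01,0],0],
    [-1,[0,0,0],0]
  ]
}}

```text
clock: 39.55
position: [0.5972, 0.0605, 0.1605]
orientation: [[-0.85, 0.233, 0.472], [0.142, 0.965, -0.22], [-0.507, -0.12, -0.853]]
wrist_force: [2.3, 40.4, -10.6]
finger_gap: 0.0003
grip_force: 20.5
```

```bash
python3 look.py;python3 - <<'E'
from h import *
o=ctrl.get_obs();print(o["wrist_force"],(o["orientation"].T@(np.array([.5865,.046,.1755])-o["position"])).round(4))
E
```

```text
scene ([252, 160, 14, 10, 65], [258.4, 164.7]) nearest th 1.64 off 3.9
scene ([280, 201, 14, 8, 50], [289.1, 204.4]) nearest th 0.6 off 2.3
side ([230, 150, 24, 9, 135], [241.1, 154.3]) nearest th 1.58 off 0.1
wrist ([175, 231, 45, 72, 1768], [198.9, 269.5]) nearest th 1.62 off 2.1
j [ 14.3  21.8 116.9 -51.8  24.9 -19.4] p [0.5972 0.0606 0.1604] lean [ 31.4 -25.1] y [ 0.233  0.965 -0.121]
[ 1.93516274 39.39606608 -9.8773589 ] [-0.0006 -0.0184 -0.0147]
```

The handle is against its stop (40 N, about 1.6 rad). I back off gently and withdraw.

Request:
{"api": "arm_command", "payload": {
  "increments": [
    [-1,[0,0.006,0],0],
    [-1,[0,0.008,0],0],
    [-1,[0,0.012,0],0],
    [-1,[0,0.012,0],0],
    [-1,[0,0,-0.02],0],
    [-1,[0,0,-0.04],0],
    [-1,[0,0,-0.05],0],
    [-1,[0,0,-0.04],0]
  ]
}}

```text
clock: 40.7
position: [0.5337, 0.1251, 0.2846]
orientation: [[-0.852, 0.243, 0.463], [0.144, 0.96, -0.239], [-0.503, -0.137, -0.853]]
wrist_force: [-0.3, 0.8, 0.2]
finger_gap: -0.0003
grip_force: 0.0
```

```bash
python3 look.py;python3 - <<'E'
from h import *
o=ctrl.get_obs();print(o["wrist_force"])
for n in("scene","side"):
    im=cv2.imread(f"pics/y_{n}.png");print(n,"orange",blobs(im,(3,150,80),(16,255,255))[0],"blue",[b[1] for b in blobs(im,(105,140,40),(125,255,255))[0]])
E
```

```text
scene ([252, 158, 24, 12, 125], [263.7, 163.3]) nearest th 1.6 off 0.9
scene ([280, 201, 14, 8, 51], [289.1, 204.5]) nearest th 0.58 off 2.3
side ([230, 152, 24, 7, 115], [241.3, 154.7]) nearest th 1.6 off 0.4
wrist ([177, 153, 24, 48, 734], [189.2, 176.9]) nearest th 1.6 off 0.2
wrist ([209, 164, 21, 10, 110], [219.4, 169.9]) nearest th 1.34 off 7.5
j [ 25.1   7.4 115.2 -37.2  43.1 -28.4] p [0.5348 0.1255 0.2852] lean [ 31.6 -26.9] y [ 0.242  0.961 -0.135]
[0.60407029 0.36106039 0.22720086]
scene orange [([194, 108, 17, 23, 274], [202.1, 118.8]), ([199, 147, 14, 11, 125], [205.6, 151.9]), ([333, 257, 20, 27, 327], [341.5, 271.3]), ([328, 296, 17, 10, 106], [336.0, 300.6])] blue [[342.4, 11.9], [76.3, 120.6], [335.6, 180.7], [285.3, 214.7], [401.7, 263.9], [253.9, 294.5]]
side orange [([221, 111, 12, 7, 65], [226.5, 114.3]), ([247, 297, 29, 22, 304], [261.1, 309.7])] blue [[41.9, 17.0], [2.8, 50.1], [283.7, 139.8], [166.4, 150.1], [226.1, 187.1], [154.1, 203.1]]
```

All three views put the handle at 1.60 rad. The bottle, jar, cup and carton are where they should be, and the robot is clear. I hand in.

```bash
python3 -c "
from cell import ctrl
print(ctrl.hand_in())"
```

```text
the job is handed in; nothing more can be done
None
```

The job is handed in, verdict not shown: the bottle stands upright on the mat and the handle is seated at about 1.60 rad; jar, cup and carton did not move in the camera views, and the robot is clear of everything.

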